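# Clear the gasket groove of an instrument housing with a groove stylus

## Task

Take the square-handled, pin-nosed stylus out of its stand and clear the gasket groove in the aluminium housing: set its tip down into the blind square pocket where the groove begins and guide it along the whole groove, round all three corners, to where it runs out through the side, with the tip well down in the groove all the way (never up on or skimming the housing's face), slowly (always below 8 cm a second) and without forcing. Then lift it away and hang it back fully home and upright in its own stand, let go, and leave the other tool and everything else on the bench as it was.

Things in the scene. Friction and masses are not known exactly. Their poses are not given: they have to be found in the camera images.
- stylus: rigid upright hand tool, 155 mm, 60 to 130 g, hung through its stand's hole. Origin at its tip, z up its axis. From the tip: steel pin 4 mm thick for 15 mm, cone to 14 mm at 40 mm, round 14 mm body, round black collar 30 mm across at 84-90 mm (rests on the stand), cream square handle 18 x 18 mm at 90-155 mm, flats facing its x and y axes. The scraper's handle is round and shorter
- stylus_tip (a point): lowest point of the stylus's round nose (same as its origin)
- stylus_handle (a point): on the stylus's axis 130 mm above the tip: a good height to grip the handle
- stand: the stylus's stand, fixed: base 70 x 70 mm, posts at its +y and -y sides, top plate 60 x 70 mm, 8 mm thick, top face 100 mm above the table, with a 20 mm through hole at its middle. Origin under its centre. A like stand on the other side of the housing holds the scraper
- stand_hole (a point): centre of the hole at the top face of the stand's plate; the seated stylus's tip hangs 84 mm below it (16 mm above the table)
- housing: fixed aluminium housing, 190 (x) x 140 (y) x 30 mm, any yaw, origin under its centre; a green board in its recess carries parts up to 54 mm high; toggle clamps 120 mm high hold its +x and +y sides, reaching 35 mm out. Gasket groove in the top face, 8 mm wide, 5 mm deep: from a blind 14 mm square pocket straight to corners 1, 2, 3 (square) and out through a side face. 3 mm screw heads, 8 mm or more from it
- seam_start (a point): centre of the blind pocket on the groove floor (housing frame 40, -56, 25 mm)
- seam_c1 (a point): corner 1 of the groove's centreline, on its floor (housing frame -81, -56, 25 mm)
- seam_c2 (a point): corner 2, on the floor (housing frame -81, 10, 25 mm)
- seam_c3 (a point): corner 3, on the floor (housing frame -62, 10, 25 mm)
- seam_exit (a point): open end: groove centreline on the floor at the housing's side face (housing frame -62, 70, 25 mm)
- scraper: a look-alike hand tool, not to be used: round domed 24 mm handle, 135 mm long overall, flat 12 mm blade; hangs upright in the other stand, its origin at the blade's lower end
- bottle: plastic bottle, 52 mm diameter, 120 mm tall, loose; origin under its centre
- driver: screwdriver, 160 mm long, lying; origin below its middle
- spool: metal wire spool, 64 mm diameter, 38 mm tall, loose
- meter: hand-held meter lying flat, 160 x 80 x 40 mm
- heatsink: loose finned heat sink, 50 x 40 x 28 mm
- brush: brush, 160 mm long, lying

How it is judged (in metres and radians):
On the way, in this order (a step that is already met when the one before it is completed fails the run):
1. the tip is down in the blind pocket (horizontal distance between stylus_tip and seam_start below 0.0065 m and z of stylus_tip in the frame of housing between 0.022 and 0.028 m), for 0.05 s.
2. the tip is in the groove half-way along the first straight (x of stylus_tip in the frame of housing between -0.026 and -0.014 m and y of stylus_tip in the frame of housing between -0.061 and -0.051 m and z of stylus_tip in the frame of housing below 0.028 m), for 0.05 s.
3. the tip passes corner 1 in the groove (horizontal distance between stylus_tip and seam_c1 below 0.005 m and z of stylus_tip in the frame of housing between 0.022 and 0.028 m), for 0.05 s.
4. the tip passes corner 2 in the groove (horizontal distance between stylus_tip and seam_c2 below 0.005 m and z of stylus_tip in the frame of housing between 0.022 and 0.028 m), for 0.05 s.
5. the tip passes corner 3 in the groove (horizontal distance between stylus_tip and seam_c3 below 0.005 m and z of stylus_tip in the frame of housing between 0.022 and 0.028 m), for 0.05 s.
6. the tip reaches the open end in the groove (horizontal distance between stylus_tip and seam_exit below 0.006 m and z of stylus_tip in the frame of housing between 0.022 and 0.028 m), for 0.05 s.
7. the stylus hangs in its stand again (horizontal distance between stylus_tip and stand_hole below 0.006 m and height (world z) of stylus_tip below 0.02 m), for 0.05 s.
At the end, for the whole second after the job is handed in: the stylus hangs in its own stand, still and let go: within 0.08 rad of upright, tip and handle within 6 mm of the hole's axis, tip 12 to 19 mm above the table; scraper, bottle, screwdriver, spool, meter, heat sink and brush within 20 mm of their starts (horizontal distance between each of stylus_tip, stylus_handle and stand_hole below 0.006 m and height (world z) of stylus_tip between 0.012 and 0.019 m and angle between stylus's own z axis and vertical below 0.08 rad and linear speed of stylus below 0.02 m/s and contact force between stylus and the fingers below 0.05 N and distance of each of scraper, bottle, driver, spool, meter, heatsink, brush from where it was at the start of the episode below 0.02 m); the robot touches nothing.
It fails at once if the tip touches or skims the housing's top (less than 10 mm above it, or less than 0.5 mm deep in the groove) farther than 15 mm from the blind pocket's centre and from the open end (x of stylus_tip in the frame of housing between -0.095 and 0.095 m and y of stylus_tip in the frame of housing between -0.07 and 0.07 m and z of stylus_tip in the frame of housing between 0.0295 and 0.04 m and horizontal distance between stylus_tip and seam_start above 0.015 m and horizontal distance between stylus_tip and seam_exit above 0.015 m).
It fails at once if the stylus moves at 8 cm/s or more while its tip is in the groove (x of stylus_tip in the frame of housing between -0.095 and 0.095 m and y of stylus_tip in the frame of housing between -0.07 and 0.07 m and z of stylus_tip in the frame of housing below 0.0285 m and linear speed of stylus above 0.08 m/s).
It fails at once if the stylus is forced against the housing with more than 40 N (contact force between stylus and housing above 40 N).
It fails at once if a bystander is moved more than 20 mm (distance of any of scraper, bottle, driver, spool, meter, heatsink, brush from where it was at the start of the episode above 0.02 m).
It also fails if it takes over 61 s, if anything falls off the work surface, if the arm or the gripper's body presses on something with over 40 N, if the wrist force passes 120 N, or if a joint passes its speed limit or range.

## Robot

A 7-joint arm with a two-finger parallel gripper is mounted at the origin on the work surface. World frame = base frame: x ahead of the robot, y to its left, z up, the work surface at z = 0. Lengths are in m, angles in degrees, forces in N, time in s.
With the tool pointing down it reaches from about 0.4 to 0.875 m from the base axis. Payload 4.4 kg.
Tool frame: the origin (TCP) lies between the finger pads; the fingertips stand 8 mm ahead of it and the grasp point (between the pads) lies 11 mm behind it; z points along the fingers, y is the line along which they close (so a half turn about z gives the same grasp; the last joint's range is limited). The gripper opens to 85 mm and grips with 20 to 120 N. Pads are 22 mm wide; open, the fingers measure 114 mm over their backs; the gripper's body (76 mm by 85 mm) begins 54 mm behind the grasp point. The pads swing forward as they close: fully open they stand 13 mm farther back than shut.
Start: joints at [68.996, 36.005, 2.206, 86.941, -1.547, 57.084, -1.146], TCP at [0.193, -0.621, 0.239] pointing down, gripper open.
Joint ranges: [-175.42, 175.42], [-21.48, 121.26], [-71.46, 75.88], [10.55, 141.38], [-63.04, 243.04], [13.31, 113.54], [-168.57, 168.57]. Speed limits (degrees/s): [147.25, 147.25, 180, 180, 180, 180, 180].

## Interface

Orientations are given as a 3x3 rotation matrix whose columns are the frame's x, y, z axes.
In Python, from rig import bot gives the robot as it stands. The module is installed in compiled form; this text tells all that it offers. Calls block until the motion is done:
- bot.movep(position, orientation): joint-space move of the TCP to a pose.
- bot.move_linear(position, feed=0.15, rotation=None): straight line of the TCP; rotation=None keeps the orientation; feed is the mean speed in m/s.
- bot.move_j(angles): joint-space move.
- bot.move_gripper(opening, grip_force=None): finger opening in m; grip_force is the grip in N (None keeps the last); returns when the fingers have stopped.
- bot.sleep(seconds).
- bot.inverse_kinematics(position, orientation): joint angles nearest the present ones, or None.
- bot.get_image(name): name is "scene" or "top"; returns a dict with "frame" (420x560x3 uint8, blue, green, red), "vfov" (degrees; the focal length in pixels is half the picture's height over the tangent of half this angle, whatever the lens; pixels are square), "cx", "cy" (the principal point, pixels), "extrinsics" (4x4, takes a point from world to camera coordinates). Camera axes: x right, y up, looking along -z (the intrinsics and any distortion apply to the point x, -y, -z); pixel columns grow to the right and rows downward; lengths in m; the calibration is good to about 2 mm. A picture is of the moment at which its call begins. There is no depth.
A pose or a line that the arm cannot do raises bot.Unreachable and nothing moves.
- bot.job_done(): hands the job in; it is judged then, once.
Readings, each from a call of its own:
- bot.read_time(): time.
- bot.read_qpos(): joint angles.
- bot.read_joint_vel(): joint speeds.
- bot.read_joint_torque(): joint torques, N m.
- bot.read_tool_pos(): TCP position.
- bot.read_orientation(): TCP orientation.
- bot.read_force(): force on the tool from outside, world axes, zero at the start.
- bot.read_ft_torque(): the same for the moment, N m.
- bot.read_grip_width(): finger opening in m.
- bot.read_finger_force(): force on a finger pad.
Only numpy, scipy, OpenCV 4.12 (cv2) and the standard library are available. Lean on these libraries where they do the work, as an engineer would, in place of code of your own. Each camera call takes 0.05 s, during which the arm holds its last target. There are 200 camera calls.

## Working session

There is one attempt and no reset: what is moved stays moved. The work goes in short steps, each a Python script; the robot and the scene stay as the last script left them, time stands still between calls to the robot, and variables do not carry over. Pictures are saved under pics/ and viewed, at most 10 in all, crops included, and the job is handed in when it is done.

```bash
mkdir -p pics; python3 - <<'E'
from rig import bot
import cv2, numpy as np, pickle
d={}
for n in("scene","top"):
    g=bot.get_image(n); d[n]=g; cv2.imwrite(f"pics/{n}0.png",g["frame"])
    print(n,{k:(v if k!='extrinsics' else np.round(v,4).tolist()) for k,v in g.items() if k!='frame'})
pickle.dump(d,open("im0.pkl","wb"))
print(bot.read_orientation(),bot.read_grip_width(),bot.read_time())
E
```

```text
scene {'vfov': 49.08246977215129, 'cx': 277.54036261548896, 'cy': 206.58639066609447, 'extrinsics': [[-0.8546, 0.5192, 0.0103, 0.5052], [-0.2978, -0.5062, 0.8094, 0.0867], [0.4255, 0.6886, 0.5872, -1.2037], [0.0, 0.0, 0.0, 1.0]]}
top {'vfov': 43.39707146041388, 'cx': 285.04441805062197, 'cy': 216.06629001817151, 'extrinsics': [[-0.0029, -0.9999, 0.0096, -0.0193], [0.9947, -0.0019, 0.1027, -0.5835], [-0.1027, 0.0099, 0.9947, -1.237], [0.0, 0.0, 0.0, 1.0]]}
[[ 9.55100288e-01  2.96282238e-01 -5.23815976e-04]
 [ 2.96282701e-01 -9.55098776e-01  1.69968075e-03]
 [ 3.28921869e-06 -1.77856318e-03 -9.99998418e-01]] 0.08570209355749087 0.1
```

View pics/scene0.png

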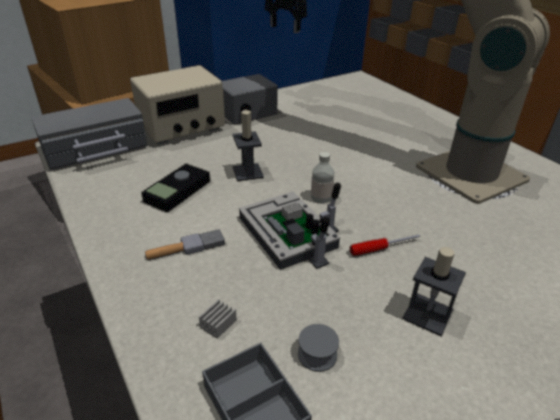

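View pics/top0.png

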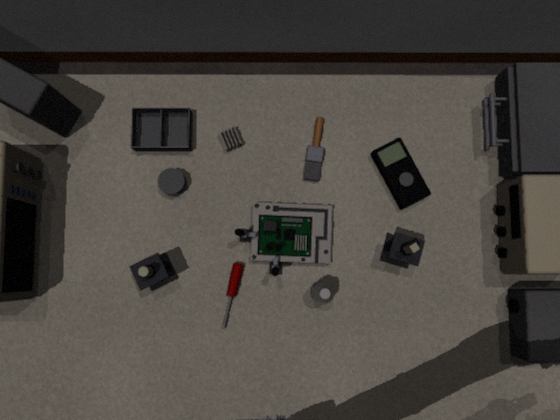

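```bash
python3 - <<'E'
import cv2,pickle,numpy as np
d=pickle.load(open("im0.pkl","rb"))
def c(n,x,y,w,h,s): return cv2.resize(d[n]["frame"][y:y+h,x:x+w],None,fx=s,fy=s,interpolation=cv2.INTER_CUBIC)
def b(i):return cv2.convertScaleAbs(i,alpha=1.5)
cv2.imwrite("pics/a.png",c("top",240,198,100,75,8))
A=c("top",125,245,50,50,8)[:300];
cv2.imwrite("pics/b.png",b(np.vstack([np.hstack([c("top",125,250,50,37,8),c("top",380,225,50,37,8)]),np.hstack([c("scene",405,240,67,50,6)[:296,:400],c("scene",215,100,67,50,6)[:296,:400]])])))
cv2.imwrite("pics/c.png",b(c("scene",230,180,115,86,7)[:600,:800]))
E
```

```text
(no output)
```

View pics/a.png

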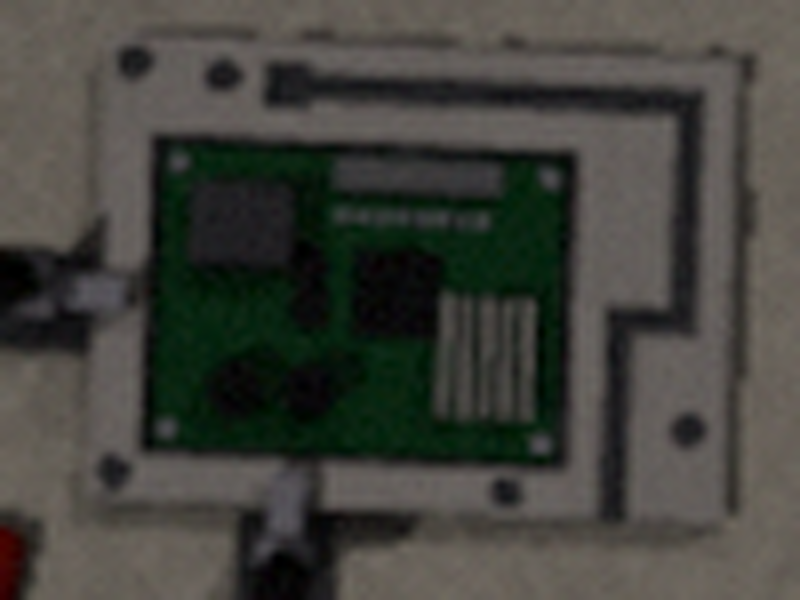

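View pics/b.png

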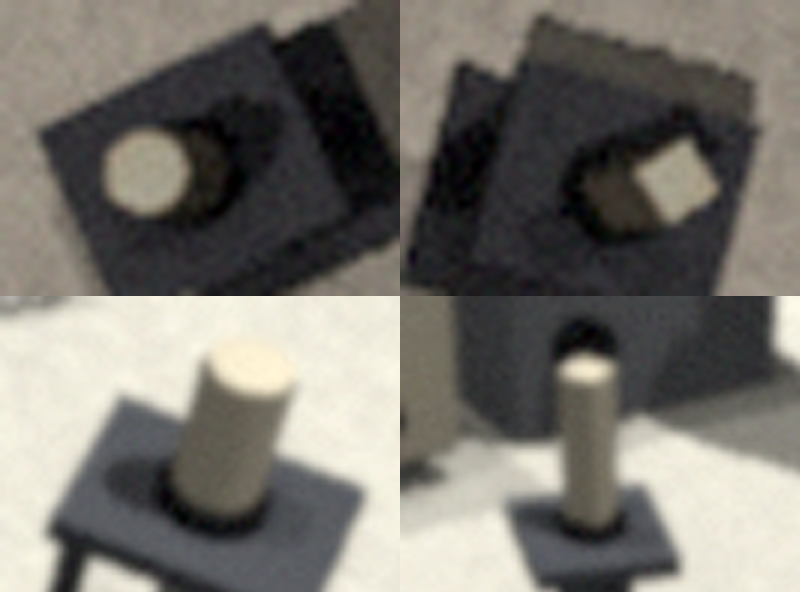

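View pics/c.png

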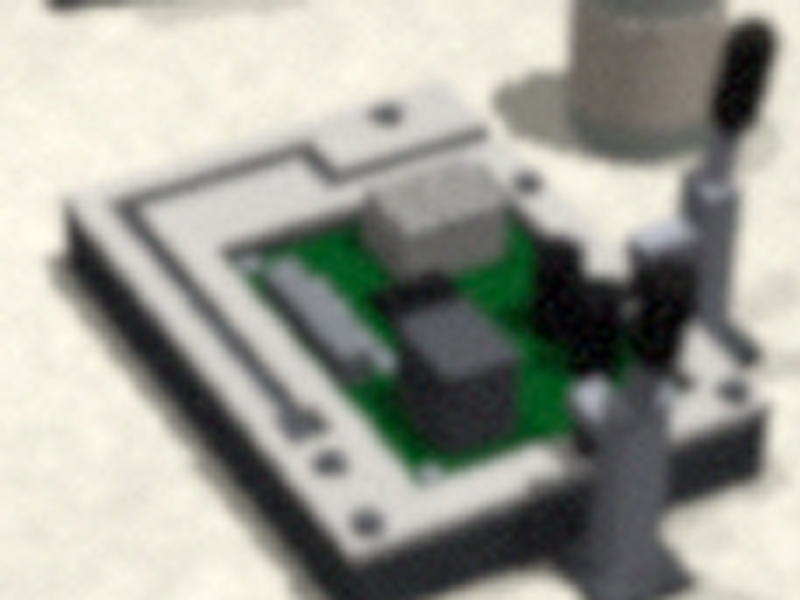

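The top view shows the stylus (square handle) in the right stand, at top px (410,247). The groove runs from the pocket (276,208) by c1 (326,210), c2 (325,238) and c3 (317,238) to the exit (316,263). Next I fit the poses.

```bash
cat > h.py <<'E'
import numpy as np,pickle,cv2
from scipy.optimize import least_squares
d=pickle.load(open("im0.pkl","rb"))
def proj(n,P,k=0):
    g=d[n];P=np.atleast_2d(P);E=np.array(g["extrinsics"]);c=P@E[:3,:3].T+E[:3,3]
    f=210/np.tan(np.radians(g["vfov"]/2));u=c[:,0]/-c[:,2];v=-c[:,1]/-c[:,2];s=1+k*(u*u+v*v)
    return np.c_[g["cx"]+f*u*s,g["cy"]+f*v*s]
def px(x0,y0,s,L): return (np.array(L,float)+.5)/s-.5+[x0,y0]
G=np.array([[40,-56],[-81,-56],[-81,10],[-62,10],[-62,70]])/1e3
T=px(240,198,8,[(290,84),(688,99),(682,318),(619,318),(613,520)])
S=px(230,180,7,[(298,418),(128,205),(310,152),(333,180),(487,130)])
def hw(p,X,z=.0285):
    c,s=np.cos(p[2]),np.sin(p[2]);return np.c_[X@np.array([[c,s],[-s,c]])+p[:2],np.full(len(X),z)]
E
python3 - <<'E'
from h import *
p0=[.55,0,np.pi]
for nm,use in(("top",[("top",T)]),("scene",[("scene",S)]),("both",[("top",T),("scene",S)])):
  for k in (0,1):
    fun=lambda p:np.concatenate([(proj(n,hw(p,G),k*p[3+(n=="scene")])-q).ravel() for n,q in use]+[p[3:]*.1])
    best=min((least_squares(fun,[.55,0,a,0,0]) for a in(0,1.5,3,-1.5)),key=lambda r:r.cost)
    print(nm,k,np.round(best.x,4),round(best.cost,2),np.round(best.fun[:-2],1))
# stylus: axis xy from top centre of handle z .171 and collar
tt=px(380,225,8,[(679,182-0)])-[50,0]; ss=px(215,100,6,[(187,73)])
print(tt,ss)
for use in([("top",tt)],[("scene",ss)],[("top",tt),("scene",ss)]):
    r=least_squares(lambda p:np.concatenate([(proj(n,[p[0],p[1],.171])-q).ravel() for n,q in use]),[.55,-.3]);print(r.x,r.fun)
    a=r.x
# handle corner yaw via backproject
cs=px(380,225,8,np.array([(680,135),(722,188),(682,225),(635,183)])-[400,0])
W=np.array([least_squares(lambda p:(proj("top",[p[0],p[1],.171])-q).ravel(),[.55,-.3]).x for q in cs])
print(W,[np.degrees(np.arctan2(*(W[(i+1)%4]-W[i])[::-1])) for i in range(4)],W.mean(0))
E
```

```text
top 0 [ 0.5453 -0.0355  1.5287  0.      0.    ] 0.14 [-0.3  0.1  0.2  0.2  0.1  0.2  0.  -0.1 -0.  -0.3]
top 1 [ 0.5454 -0.0353  1.5283  0.2898  0.    ] 0.13 [-0.3  0.   0.2  0.1  0.1  0.2  0.  -0.2 -0.  -0.2]
scene 0 [ 0.5436 -0.0404  1.5189  0.      0.    ] 1.66 [ 0.3  0.7 -0.9 -0.2 -0.6 -0.5  0.1 -0.2  1.1 -0.1]
scene 1 [ 0.5444 -0.0398  1.5167  0.     -5.5852] 0.78 [ 0.2 -0.1 -0.3 -0.  -0.7 -0.3  0.   0.1  0.7  0.3]
both 0 [ 0.5451 -0.0371  1.5234  0.      0.    ] 5.7 [ 0.5  0.1  1.   0.5  0.7  0.4  0.7  0.1  0.4 -0.1  0.6  1.9 -0.9  0.9
 -0.5  0.4  0.2  0.8  1.2  0.8]
both 1 [ 0.5451 -0.0373  1.5229 -1.3612 -7.3244] 3.18 [ 0.6  0.   0.7  0.5  0.4  0.2  0.5 -0.1  0.1 -0.8  0.7  0.3  0.1  0.7
 -0.6  0.4  0.1  0.7  0.7  0.9]
[[414.4375 247.3125]] [[245.75 111.75]]
[ 0.50168491 -0.29400297] [0.00000000e+00 2.84217094e-14]
[ 0.50182217 -0.29601009] [-5.96855898e-12  1.30739863e-12]
[ 0.50200675 -0.29441622] [ 0.18976142 -0.15206786  0.2478009   0.26071732]
[[ 0.51417047 -0.29462059]
 [ 0.50006479 -0.3054054 ]
 [ 0.49028437 -0.29448031]
 [ 0.50144827 -0.28228299]] [np.float64(-142.59946962809792), np.float64(131.83570994801215), np.float64(47.53290633883315), np.float64(-44.12072773332074)] [ 0.50149197 -0.29419733]
```

```bash
python3 - <<'E'
from rig import bot
import numpy as np,cv2
print(bot.read_force())
a=np.array([.5018,-.2946])
best=None
for y in (43.1,-46.9,133.1,-136.9):
    c,s=np.cos(np.radians(y)),np.sin(np.radians(y)); R=np.array([[s,c,0],[-c,s,0],[0,0,-1]])
    q=bot.inverse_kinematics([*a,.4],R); print(y,None if q is None else np.round(q,1))
    if q is not None:
        m=abs(q[6]) ; 
        if best is None or m<best[0]: best=(m,R,y)
R=best[1]; np.save("R.npy",R); print(best[2])
p=np.array(bot.read_tool_pos()); bot.move_linear([p[0],p[1],.42])
bot.movep([*a,.42],R)
bot.move_linear([*a,.24],feed=.15)
g=bot.get_image("scene");cv2.imwrite("pics/d.png",cv2.resize(g["frame"][40:190,160:360],None,fx=4,fy=4,interpolation=cv2.INTER_CUBIC))
print(bot.read_tool_pos(),bot.read_force(),bot.read_time())
E
```

```text
[0.62663159 1.18615205 0.13805447]Traceback (most recent call last):
  File "<stdin>", line 8, in <module>
  File "scipy/spatial/transform/_rotation.pyx", line 1143, in scipy.spatial.transform._rotation.Rotation.from_matrix
ValueError: Non-positive determinant (left-handed or null coordinate frame) in rotation matrix 0: [[ 0.68327377  0.73016228  0.        ]
 [-0.73016228  0.68327377  0.        ]
 [ 0.          0.         -1.        ]].
```

```bash
python3 - <<'E'
from rig import bot
import numpy as np,cv2
a=np.array([.5018,-.2946])
best=None
for y in (43.1,-46.9,133.1,-136.9):
    c,s=np.cos(np.radians(y)),np.sin(np.radians(y)); R=np.array([[-s,c,0],[c,s,0],[0,0,-1]])
    q=bot.inverse_kinematics([*a,.4],R); print(y,None if q is None else np.round(q,1))
    if q is not None:
        m=abs(q[6]) ; 
        if best is None or m<best[0]: best=(m,R,y)
R=best[1]; np.save("R.npy",R); print(best[2])
p=np.array(bot.read_tool_pos()); bot.move_linear([p[0],p[1],.42])
bot.movep([*a,.42],R)
bot.move_linear([*a,.24],feed=.15)
g=bot.get_image("scene");cv2.imwrite("pics/d.png",cv2.resize(g["frame"][40:190,160:360],None,fx=4,fy=4,interpolation=cv2.INTER_CUBIC))
print(bot.read_tool_pos(),bot.read_force(),bot.read_time())
E
```

```text
43.1 [ 46.9  24.8 -30.2  83.5  12.6  75.1  58.9]
-46.9 [ 32.   22.8  -6.6  84.    2.7  73.4 -21.8]
133.1 [ 62.7  32.2 -60.6  83.1  28.   80.9 134.6]
-136.9 [  16.8   23.3   16.8   84.5   -6.8   73.3 -102.7]
-46.9
[ 0.50238698 -0.29493548  0.24095797] [0.74756028 0.39489342 0.38449792] 4.5083
```

View pics/d.png

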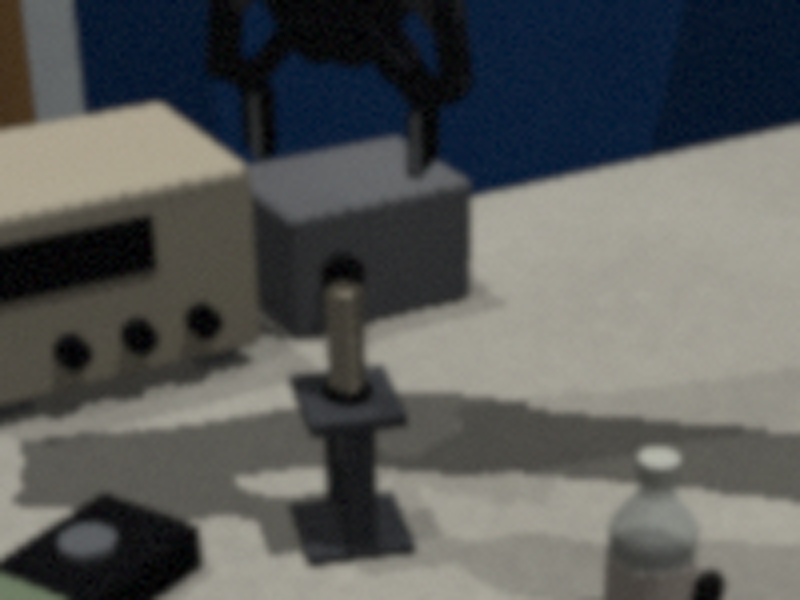

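```bash
python3 - <<'E'
from rig import bot
import numpy as np,cv2
a=np.array([.5018,-.2946])
bot.move_linear([*a,.135],feed=.08); bot.sleep(.2)
print(bot.read_tool_pos(),bot.read_force())
bot.move_gripper(.0,80); bot.sleep(.3)
print(bot.read_tool_pos(),bot.read_force(),bot.read_grip_width(),bot.read_finger_force())
bot.move_linear([*a,.15],feed=.04); bot.sleep(.2); print(bot.read_force(),bot.read_tool_pos())
bot.move_linear([*a,.27],feed=.12); bot.sleep(.3); print(bot.read_force(),bot.read_tool_pos(),bot.read_time())
g=bot.get_image("scene");cv2.imwrite("pics/e.png",cv2.resize(g["frame"][20:170,160:360],None,fx=4,fy=4,interpolation=cv2.INTER_CUBIC))
E
```

```text
[ 0.50198383 -0.29472324  0.13537464] [-0.13313962 -0.11788831  0.27283202]
[ 0.50198423 -0.29473046  0.13516014] [-0.11206876 -0.51892653  2.20335801] 0.016903776068311276 78.14271926879883
[ 0.45346505  0.58994803 -0.96520001] [ 0.50160477 -0.2945111   0.14976539]
[ 0.48889514  0.44196209 -0.9515286 ] [ 0.50166702 -0.29450454  0.26955516] 9.2667
```

View pics/e.png

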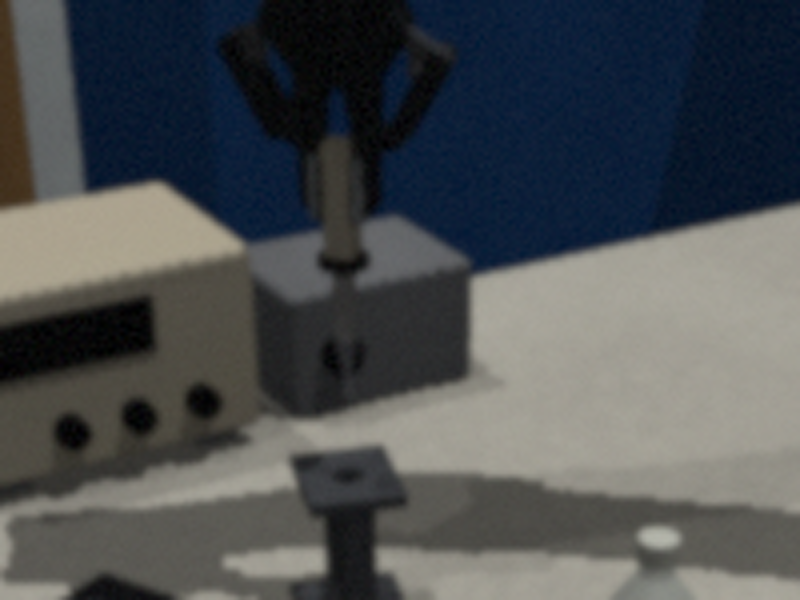

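```bash
python3 - <<'E'
from rig import bot
from h import *
print("tip/hole pred",proj("scene",[.5017,-.2945,.1506]),proj("scene",[.5017,-.2945,.1]))
print("obs",px(160,20,4,[(347,398),(350,474)]))
t=hw([.5451,-.0371,1.5234],G[:1])[0]
bot.move_linear([t[0],t[1],.27],feed=.2)
bot.move_linear([t[0],t[1],.06+.119],feed=.1); bot.sleep(.3)
P=np.array(bot.read_tool_pos());print(t,P,bot.read_force(),bot.read_time())
g=bot.get_image("scene");tp=proj("scene",P-[0,0,.119]);print("tip pred",tp)
cv2.imwrite("pics/f.png",cv2.convertScaleAbs(cv2.resize(g["frame"][180:255,230:330],None,fx=8,fy=8,interpolation=cv2.INTER_CUBIC),alpha=1.5))
E
```

```text
tip/hole pred [[246.34844774 119.87151382]] [[246.95336406 138.74834228]]
obs [[246.375 119.125]
 [247.125 138.125]]
[6.02932256e-01 2.01879498e-04 2.85000000e-02] [6.03143491e-01 2.21034841e-04 1.79402181e-01] [ 0.45631899  0.99962449 -0.7372022 ] 12.3833
tip pred [[272.74472039 228.85577392]]
```

View pics/f.png

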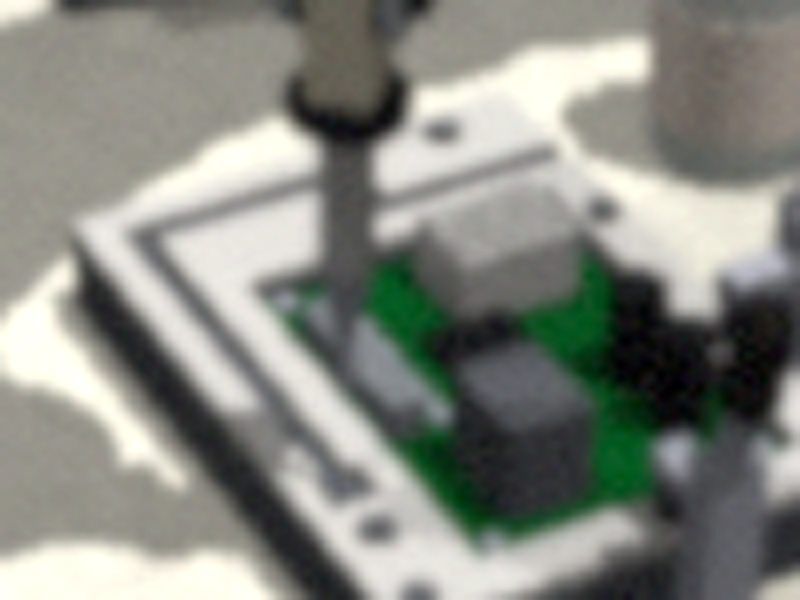

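```bash
cat > fz.py <<'E'
from rig import bot
import numpy as np
R=np.load("R.npy")
def F(): return np.mean([bot.read_force() for _ in range(3)],0)
def probe(p0,u,step,n,F0,thr):
    """step along u from p0 until force against u exceeds thr; returns travel there (tool reading) and force"""
    for i in range(1,n+1):
        bot.move_linear(p0+u*step*i,feed=.02); bot.sleep(.05)
        f=-(np.array(bot.read_force())-F0)@u
        if f>thr: break
    s=(np.array(bot.read_tool_pos())-p0)@u
    return s,f
E
python3 - <<'E'
from h import *
from fz import *
b=[0,.65]
fun=lambda p:np.concatenate([(proj("top",hw(p,G))-T).ravel(),(proj("scene",hw(p,G))-S-b).ravel()])
p=least_squares(fun,[.545,-.037,1.52]).x;print(p,np.round(fun(p),1))
t=hw(p,G[:1])[0];print(t)
bot.move_linear([t[0],t[1],.034+.119],feed=.06);bot.sleep(.2)
F0=F();print(bot.read_tool_pos(),F0)
p0=np.array([t[0],t[1],.153])
s,f=probe(p0,np.array([0,0,-1.]),.001,11,F0,2.)
print("floor",s,f,bot.read_tool_pos(),F()-F0,bot.read_time())
np.save("pose.npy",p)
E
```

```text
[ 0.54543484 -0.03644348  1.52352312] [ 0.3 -0.1  0.7  0.3  0.4  0.3  0.4 -0.1  0.2 -0.2  0.6  1.4 -0.9  0.4
 -0.5 -0.   0.2  0.3  1.3  0.3]
[0.6032625  0.00086552 0.0285    ]
[0.60353798 0.00086435 0.15334739] [0.00524963 0.30098995 0.37704517]
floor 0.009565994923003751 3.578442938506589 [0.60347754 0.00091272 0.14343401] [ 0.02467405 -1.1873105   3.57844294] 16.2167
```

```bash
python3 - <<'E'
from h import *
from fz import *
p=np.load("pose.npy");t=hw(p,G[:1])[0]
c,s=np.cos(p[2]),np.sin(p[2]);xh=np.array([c,s,0]);yh=np.array([-s,c,0])
p0=np.array([t[0],t[1],.1441]);bot.move_linear(p0,feed=.02);bot.sleep(.2)
F0=F();print(bot.read_tool_pos(),F0)
for n,u in(("+y",yh),("-y",-yh),("+x",xh)):
    print(n,probe(p0,u,.001,8,F0,2.5),np.round(F()-F0,1))
    bot.move_linear(p0,feed=.03);bot.sleep(.1)
print(bot.read_tool_pos(),F()-F0,bot.read_time())
E
```

```text
[0.60319164 0.00084115 0.14389849] [ 0.20602246 -0.81906565 -0.16096787]
+y (np.float64(0.006119611057282007), np.float64(3.415910244440235)) [ 3.4  0.3 -2.7]
-y (np.float64(0.006066143233820577), np.float64(3.2621160012875157)) [-3.2  1.4  1.9]
+x (np.float64(0.005853558201319396), np.float64(4.019568839550121)) [-0.6 -4.  -0.6]
[0.60328429 0.00184274 0.14411471] [-0.38903401  1.31108278 -0.4319162 ] 24.4167
```

```bash
python3 - <<'E'
from h import *
from fz import *
p=np.load("pose.npy")
c,s=np.cos(p[2]),np.sin(p[2]);M=np.array([[c,-s],[s,c]])
F0=F();F0=np.array([.2,-.4,-.3])
off=np.zeros(2);W=G.copy();W[4,1]=.0695
for a,b in zip(W[:-1],W[1:]):
    L=np.linalg.norm(b-a);u=(b-a)/L;v=np.array([-u[1],u[0]]);n=max(1,round(L/.02))
    for i in range(1,n+1):
        q=M@(a+u*L*i/n+off)+p[:2]
        bot.move_linear([*q,.1441],feed=.032)
        f=np.array(bot.read_force())-F0;fl=M.T@f[:2]
        if abs(fl@v)>1.5: off=off+v*np.sign(fl@v)*.0004
        P=np.array(bot.read_tool_pos());ph=M.T@(P[:2]-p[:2])
        print(np.round(ph*1e3,1),round(P[2],4),"fh",np.round(fl,1),round(f[2],1),np.round(off*1e3,1))
        if np.linalg.norm(f)>22: raise SystemExit("force")
bot.sleep(.1);print(bot.read_time())
np.save("off.npy",off)
E
```

```text
[ 20. -56.] 0.1441 fh [-0.4  0.7] 0.0 [0. 0.]
[ -0.2 -56. ] 0.1441 fh [ 1.4 -0.1] -0.8 [0. 0.]
[-20.4 -56. ] 0.1441 fh [ 0.5 -0. ] -0.4 [0. 0.]
[-40.5 -56. ] 0.1441 fh [ 0.4 -0.7] 0.2 [0. 0.]
[-60.7 -56. ] 0.1441 fh [ 0.3 -0. ] -0.4 [0. 0.]
[-80.9 -56. ] 0.1441 fh [ 0.7 -0.5] -0.6 [0. 0.]
[-81.  -34.2] 0.1442 fh [-0.5  0.6] -0.3 [0. 0.]
[-81.  -12.2] 0.1442 fh [ 0.6 -0.1] -0.4 [0. 0.]
[-81.    9.7] 0.1442 fh [-0.2  0.3] -0.7 [0. 0.]
[-62.1  10. ] 0.1441 fh [-0.3  0.2] -1.5 [0. 0.]
[-62.   29.6] 0.1442 fh [0.3 0.1] -0.5 [0. 0.]
[-62.   49.4] 0.1442 fh [ 0.8 -0.1] -0.3 [0. 0.]
[-62.   69.3] 0.1442 fh [-0.2  0.7] -1.0 [0. 0.]
34.7583
```

```bash
python3 - <<'E'
from fz import *
import cv2
P=np.array(bot.read_tool_pos())
bot.move_linear([P[0],P[1],.16],feed=.04)
bot.move_linear([P[0],P[1],.27],feed=.15)
a=[.5017,-.2945]
bot.move_linear([*a,.27],feed=.2);bot.sleep(.2);F0=F()
bot.move_linear([*a,.225],feed=.1)
for z in(.205,.185,.165,.15,.142,.138,.136):
    bot.move_linear([*a,z],feed=.06);f=np.array(bot.read_force())-F0
    print(z,np.round(f,1))
    if np.linalg.norm(f)>12: print("stop");break
bot.sleep(.2);print(bot.read_tool_pos(),F()-F0,bot.read_time())
g=bot.get_image("scene");cv2.imwrite("pics/g.png",cv2.resize(g["frame"][60:180,180:340],None,fx=5,fy=5,interpolation=cv2.INTER_CUBIC))
E
```

```text
0.205 [-0.6  0.1  0.1]
0.185 [0.1 0.5 0.4]
0.165 [ 0.5 -0.5  0.5]
0.15 [ 0.6  0.7 -0.1]
0.142 [0.  0.2 0.6]
0.138 [0.5 0.2 0.1]
0.136 [-0.3  0.2  0.6]
[ 0.50175274 -0.29452498  0.13607746] [0.78273829 0.61200648 0.70258507] 40.9833
```

View pics/g.png

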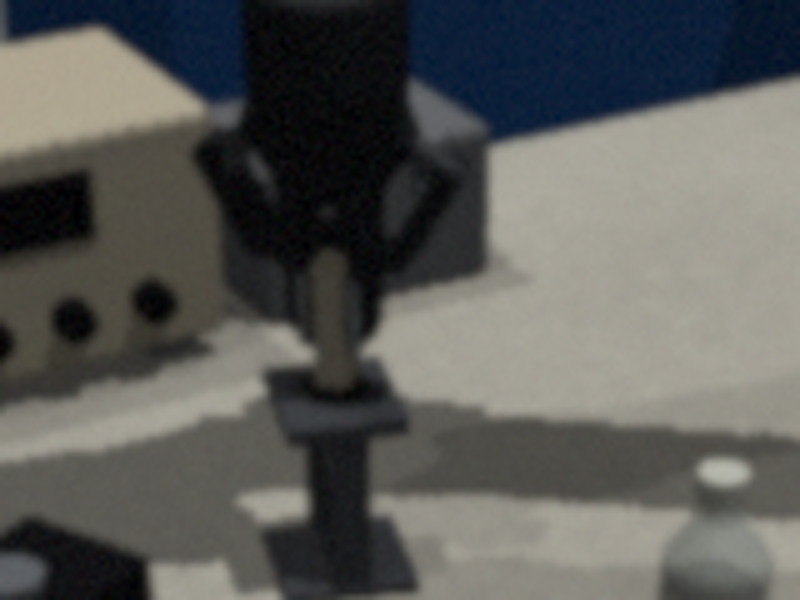

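The stylus is upright, with its collar at crop (335,390), practically on the plate. I'll seat it by force, release it gently and retreat.

```bash
python3 - <<'E'
from fz import *
import cv2
a=np.array([.5017,-.2945]);F0=F()
print(probe(np.array([*a,.136]),np.array([0,0,-1.]),.0004,8,F0,3.),bot.read_tool_pos())
bot.move_gripper(.03);bot.sleep(.2);bot.move_gripper(.08);bot.sleep(.2);print(bot.read_finger_force(),bot.read_force())
P=np.array(bot.read_tool_pos());bot.move_linear([P[0],P[1],.30],feed=.12);bot.sleep(.4)
g=bot.get_image("scene");t=bot.get_image("top")
f=lambda i,x,y:cv2.resize(i["frame"][y:y+60,x:x+40],None,fx=10,fy=10,interpolation=cv2.INTER_CUBIC)
cv2.imwrite("pics/i.png",cv2.convertScaleAbs(np.hstack([f(g,227,100),f(t,385,215)]),alpha=1.4))
print(bot.read_finger_force(),bot.read_time())
E
```

```text
(np.float64(0.0008387858343355536), np.float64(3.2687279060283005)) [ 0.50171996 -0.29454271  0.13516121]
0.0 [ 0.37143776 -0.53790638  1.02276932]
0.0 45.1833
```

View pics/i.png

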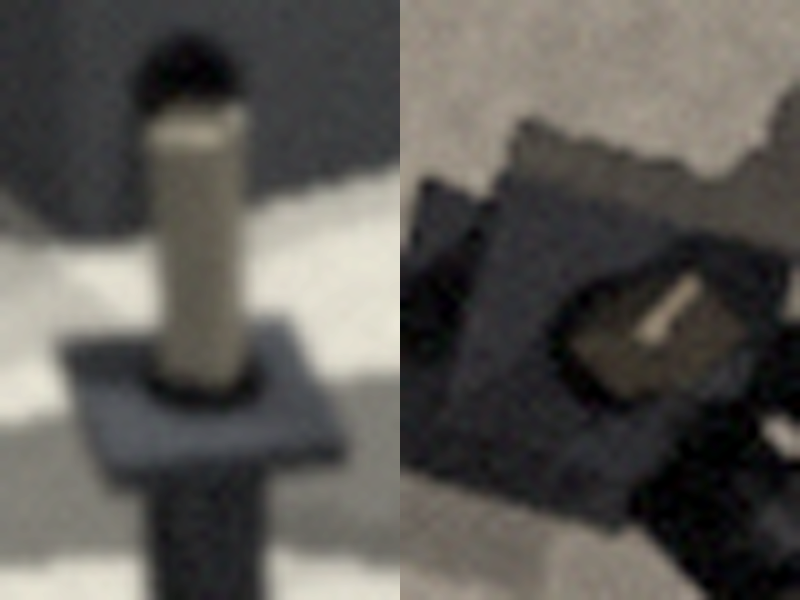

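The picture shows the stylus seated upright, its collar flat on the plate at crop (205,385), and the gripper clear of it.

```bash
python3 -c "
from rig import bot
print(bot.job_done())"
```

```text
the job is handed in; nothing more can be done
None
```

I ran the stylus tip down the whole groove from the blind pocket to the open end, then hung the stylus back upright in its stand, let go and handed the job in at about 45 s; the hand-in returned no verdict.

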